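Find the perished stopper by feel

ROBOT

A 6-joint arm with a two-finger parallel gripper is mounted at the origin on a cart in front of the work surface, level with it; the furniture and walls round the work are solid. World frame = base frame: x ahead of the robot, y to its left, z up, the work surface at z = 0. Lengths are in m, angles in rad, forces in N, time in s.
With the tool pointing down it reaches from about 0.3 to 0.95 m from the base axis. Payload 3.1 kg.
Tool frame: the origin (TCP) lies on the front face of the gripper's body, between the roots of the fingers; the fingertips stand 73 mm ahead of it and the grasp point (between the pads) lies 54 mm ahead of it; z points along the fingers, y is the line along which they close (so a half turn about z gives the same grasp; the last joint's range is limited). The gripper opens to 85 mm and grips with 20 to 120 N. Pads are 22 mm wide; open, the fingers measure 114 mm over their backs; the gripper's body (76 mm by 85 mm) begins 54 mm behind the grasp point. The pads swing forward as they close: fully open they stand 13 mm farther back than shut.
Start: joints at [1.063, 0.308, 1.634, -0, 1.2, -0.07], TCP at [0.265, 0.566, 0.304] pointing down, gripper open.
Joint ranges: [-3.06, 3.06], [-0.79, 1.96], [0.05, 2.63], [-1.19, 4.34], [0.05, 2.64], [-2.94, 2.94]. Speed limits (rad/s): [2.79, 2.79, 3.14, 3.14, 3.14, 3.14].

INTERFACE

Orientations are given as a unit quaternion [x, y, z, w].
In Python, from plant import r, hand, sensors, cams, order gives the robot as it stands. Calls block until the motion is done:
- r.reach(position, orientation): joint-space move of the TCP to a pose.
- r.move_straight(position, attitude=None, speed=0.15): straight line of the TCP; attitude=None keeps the orientation; speed is the mean speed in m/s.
- r.move_j(angles): joint-space move.
- hand.set_gripper(opening, strength=None): finger opening in m; strength is the grip in N (None keeps the last); returns when the fingers have stopped.
- r.dwell(seconds).
- r.inverse_kinematics(position, orientation): joint angles nearest the present ones, or None.
- sensors.get_obs(): the state.
- cams.camera(name): name is "side" or "top"; returns a dict with "img" (420x560x3 uint8, red, green, blue), "fx", "fy", "cx", "cy" (pixels), "k1" (the pictures are not rectified: a ray, as slopes to the right and down, at radius r is drawn at 1 + k1 r^2 times it, then the intrinsics apply), "R" (3x3) and "t" (3): a world point X has camera coordinates R X + t. Camera axes: x right, y down, z forward; pixel columns grow to the right and rows downward; lengths in m; the calibration is good to about 2 mm. A picture is of the moment at which its call begins. There is no depth.
A pose or a line that the arm cannot do raises r.PlanningError and nothing moves.
- order.hand_in(): hands the job in; it is judged then, once.
Trained networks look in the newest picture that a camera, given by its name, has taken for a name from the list of things; names that differ only in an ending like _2 or _b are one class to them, and where a whole thing is asked for, a point or a joint stands for the part that bears it (a point fixed in the world has none). Each returns a list of dicts, best first, with "score" (0 to 1); they miss things now and then, are a little off and sometimes report something else, mostly with a low value. They report only what shows in the picture. A call takes as long as a camera call.
- cams.look_for(name, camera): "xy" ([column, row] in pixels, amid what is visible of it).
- cams.tip_of(name, camera): "xy" ([column, row] in pixels: a listed point, or the origin of a listed thing).
The state is a dict: "time_s": time; "q": joint angles; "qd": joint speeds; "joint_torque": joint torques, N m; "tool_pos": TCP position; "tcp_rot": TCP orientation; "force": force on the tool from outside, world axes, zero at the start; "wrist_torque": the same for the moment, N m; "grip_width": finger opening in m; "grip_force": force on a finger pad.
Only numpy, scipy, OpenCV 4.12 (cv2) and the standard library are available. Lean on these libraries where they do the work, as an engineer would, in place of code of your own. Each camera call takes 0.05 s, during which the arm holds its last target. There are 200 camera calls.

TASK

Three bottle stoppers that look alike stand on the round board, and the rubber top of one has gone hard with age. Feel for it by gently pressing the rubber tops straight down, about 5 mm deep and never as deep as 9 mm; the one you find must itself have been pressed before you take it. Then drop the hard one into the white bowl, and leave the two springy ones standing where they are and the jars undisturbed.

Things in the scene. Friction and masses are not known exactly. Their poses are not given: they have to be found in the camera images.
- board: round wooden board, 250 mm across, 16 mm thick, lying fixed on the cooker; origin at the centre of its underside, at the height of the cooker top
- stopper_a: bottle stopper, one of three alike: grey hard plastic collar, 40 mm across (41 at two small beads), 28 mm tall, to be gripped from above; out of it a black ribbed rubber top, 31 mm across, stands 20 to 24 mm above the collar (about 50 mm overall). 55 to 90 g. Upright on the board, about 115 to 140 mm from the others. Origin at the centre of its underside, z up. Any of the three may be the hardened one
- stopper_a_top (a joint): how far the rubber top of stopper_a is pressed straight down into its collar, m: 0 free, 0.012 end stop. It springs back. A good top starts to give at 3 N and takes about 5 N (4.5 to 6) at 5 mm depth; the hardened one starts to give at 3 N and takes about 13 N at 5 mm
- stopper_a_mid (a point): middle of stopper_a: on its axis, 25 mm above its underside (0.06 mm higher on the hardened one, by which the judge knows it; far too little to measure)
- stopper_b: bottle stopper, one of three alike: grey hard plastic collar, 40 mm across (41 at two small beads), 28 mm tall, to be gripped from above; out of it a black ribbed rubber top, 31 mm across, stands 20 to 24 mm above the collar (about 50 mm overall). 55 to 90 g. Upright on the board, about 115 to 140 mm from the others. Origin at the centre of its underside, z up. Any of the three may be the hardened one
- stopper_b_top (a joint): how far the rubber top of stopper_b is pressed straight down into its collar, m: 0 free, 0.012 end stop. It springs back. A good top starts to give at 3 N and takes about 5 N (4.5 to 6) at 5 mm depth; the hardened one starts to give at 3 N and takes about 13 N at 5 mm
- stopper_b_mid (a point): middle of stopper_b: on its axis, 25 mm above its underside (0.06 mm higher on the hardened one, by which the judge knows it; far too little to measure)
- stopper_c: bottle stopper, one of three alike: grey hard plastic collar, 40 mm across (41 at two small beads), 28 mm tall, to be gripped from above; out of it a black ribbed rubber top, 31 mm across, stands 20 to 24 mm above the collar (about 50 mm overall). 55 to 90 g. Upright on the board, about 115 to 140 mm from the others. Origin at the centre of its underside, z up. Any of the three may be the hardened one
- stopper_c_top (a joint): how far the rubber top of stopper_c is pressed straight down into its collar, m: 0 free, 0.012 end stop. It springs back. A good top starts to give at 3 N and takes about 5 N (4.5 to 6) at 5 mm depth; the hardened one starts to give at 3 N and takes about 13 N at 5 mm
- stopper_c_mid (a point): middle of stopper_c: on its axis, 25 mm above its underside (0.06 mm higher on the hardened one, by which the judge knows it; far too little to measure)
- bowl: white bowl, 115 mm across at the rim, 51 mm tall, loose; its inside floor is about 10 mm above its foot and about 60 mm across, and it widens to about 100 mm at the mouth; origin at the centre of its underside
- honey_jar: honey jar with a red lid, 57 mm across, 85 mm tall, bystander; origin at the centre of its underside
- jam_jar: jam jar with a red lid, 56 mm across, 70 mm tall, bystander; origin at the centre of its underside
- spice_jar: spice jar with a yellow lid, 42 mm across, 96 mm tall, bystander; origin at the centre of its underside

How it is judged:
On the way:
1. the rubber top of the hardened stopper is held pressed about 5 mm deep (at least 3.5 mm) while it stands on the board (((distance between stopper_a_mid and stopper_a above 0.02503 m and value of joint stopper_a_top above 0.0035 m and horizontal distance between stopper_a and board below 0.115 m and angle between stopper_a's own z axis and vertical below 0.15 rad) or (distance between stopper_b_mid and stopper_b above 0.02503 m and value of joint stopper_b_top above 0.0035 m and horizontal distance between stopper_b and board below 0.115 m and angle between stopper_b's own z axis and vertical below 0.15 rad) or (distance between stopper_c_mid and stopper_c above 0.02503 m and value of joint stopper_c_top above 0.0035 m and horizontal distance between stopper_c and board below 0.115 m and angle between stopper_c's own z axis and vertical below 0.15 rad))), for 0.2 s.
At the end, for the whole second after the job is handed in: The hardened stopper lies in the white bowl at rest (its middle within 45 mm of the bowl's axis and under 55 mm above the bowl's foot), the bowl stands upright, and the two springy stoppers stand upright within 40 mm of where they were (((distance between stopper_a_mid and stopper_a above 0.02503 m and horizontal distance between stopper_a_mid and bowl below 0.045 m and z of stopper_a_mid in the frame of bowl below 0.055 m and distance of each of stopper_b, stopper_c from where it was at the start of the episode below 0.04 m and angle between each of stopper_b, stopper_c's own z axis and vertical below 0.15 rad) or (distance between stopper_b_mid and stopper_b above 0.02503 m and horizontal distance between stopper_b_mid and bowl below 0.045 m and z of stopper_b_mid in the frame of bowl below 0.055 m and distance of each of stopper_a, stopper_c from where it was at the start of the episode below 0.04 m and angle between each of stopper_a, stopper_c's own z axis and vertical below 0.15 rad) or (distance between stopper_c_mid and stopper_c above 0.02503 m and horizontal distance between stopper_c_mid and bowl below 0.045 m and z of stopper_c_mid in the frame of bowl below 0.055 m and distance of each of stopper_a, stopper_b from where it was at the start of the episode below 0.04 m and angle between each of stopper_a, stopper_b's own z axis and vertical below 0.15 rad)) and angle between bowl's own z axis and vertical below 0.15 rad and linear speed of each of stopper_a, stopper_b, stopper_c below 0.02 m/s); the robot touches nothing.
It fails at once if a rubber top squeezed 9 mm deep (value of joint any of stopper_a_top, stopper_b_top, stopper_c_top above 0.009 m).
It fails at once if a stopper pressed on the board with more than 25 N (contact force between any of stopper_a, stopper_b, stopper_c and board above 25 N).
It fails at once if a springy stopper moved more than 40 mm ((distance between stopper_a_mid and stopper_a below 0.02503 m and distance of stopper_a from where it was at the start of the episode above 0.04 m) or (distance between stopper_b_mid and stopper_b below 0.02503 m and distance of stopper_b from where it was at the start of the episode above 0.04 m) or (distance between stopper_c_mid and stopper_c below 0.02503 m and distance of stopper_c from where it was at the start of the episode above 0.04 m)).
It fails at once if a jar moved more than 30 mm (distance of any of honey_jar, jam_jar, spice_jar from where it was at the start of the episode above 0.03 m).
It also fails if it takes over 64 s, if anything falls off the work surface, if the arm or the gripper's body presses on something with over 40 N, if the wrist force passes 120 N, or if a joint passes its speed limit or range.

## Working session

There is one attempt and no reset: what is moved stays moved. The work goes in short steps, each a Python script; the robot and the scene stay as the last script left them, time stands still between calls to the robot, and variables do not carry over. Pictures are saved under pics/ and viewed, at most 10 in all, crops included, and the job is handed in when it is done.

```bash
mkdir -p pics; ls; cat > h.py <<'E'
import numpy as np, cv2
from plant import r, hand, sensors, cams, order
def ray(c,xy):
    d=cv2.undistortPoints(np.array([[xy]],float),np.array([[c['fx'],0,c['cx']],[0,c['fy'],c['cy']],[0,0,1]]),np.array([c['k1'],0,0,0,0.]))[0,0]
    R=np.array(c['R']);t=np.array(c['t']); return -R.T@t, R.T@np.array([d[0],d[1],1.])
def at_z(c,xy,z):
    o,d=ray(c,xy); return o+d*(z-o[2])/d[2]
def proj(c,X):
    p=np.array(c['R'])@X+np.array(c['t']); x=p[:2]/p[2]; x=x*(1+c['k1']*(x@x)); return np.array([c['fx']*x[0]+c['cx'],c['fy']*x[1]+c['cy']])
E
python3 - <<'E'
from h import *
ob=sensors.get_obs();print(ob['tool_pos'],ob['tcp_rot'],ob['force'],ob['grip_width'])
for n in('top','side'):
    c=cams.camera(n);cv2.imwrite(f'pics/{n}0.png',c['img'][:,:,::-1])
    print(n,-np.array(c['R']).T@c['t'])
    for k,z in(('stopper_a',0.016),('stopper_a_mid',.041),('board',0),('bowl',0),('honey_jar',0),('jam_jar',0),('spice_jar',0)):
        for d in cams.tip_of(k,n)[:4]: print(k,np.round(d['xy'],1),round(d['score'],2),at_z(c,d['xy'],z).round(4))
E
```

```text
pics
[0.26466286 0.56546759 0.30265299] [ 2.17145397e-01  9.76138584e-01 -1.11092217e-03 -3.28449989e-04] [ 0.37326939 -0.30013817  0.38290681] 0.08540585480970324
top [0.50476688 0.0364521  0.91178037]
stopper_a [326.9 193.3] 0.81 [ 0.6335 -0.0213  0.016 ]
stopper_a [367.6 241.9] 0.75 [ 0.5321 -0.1002  0.016 ]
stopper_a [311.4 260.6] 0.71 [0.497  0.0144 0.016 ]
stopper_a_mid [309.6 260.4] 0.68 [0.4977 0.0185 0.041 ]
board [331.3 233.3] 0.63 [ 0.552  -0.0287  0.    ]
bowl [213.2 218.6] 0.79 [0.5885 0.2171 0.    ]
honey_jar [356.5 137.4] 0.55 [ 0.754  -0.0891  0.    ]
jam_jar [300.7 144.9] 0.98 [0.7412 0.0297 0.    ]
spice_jar [262.7 144.3] 0.65 [0.745  0.1106 0.    ]
side [0.45153753 0.77181528 0.53055482]
stopper_a [330.1 231.3] 0.74 [0.504  0.0108 0.016 ]
stopper_a [320.2 200.5] 0.7 [ 0.5435 -0.1178  0.016 ]
stopper_a [278.5 215.3] 0.62 [ 0.6283 -0.0276  0.016 ]
stopper_a_mid [278.  208.5] 0.93 [ 0.6272 -0.0167  0.041 ]
board [271.8 297. ] 0.41 [0.5843 0.2232 0.    ]
bowl [276.4 293.6] 0.88 [0.5781 0.2125 0.    ]
honey_jar [234.8 201.3] 0.65 [ 0.7557 -0.0919  0.    ]
honey_jar [222.2 222.8] 0.61 [0.7538 0.0094 0.    ]
jam_jar [219.2 224.7] 0.88 [0.7579 0.0186 0.    ]
jam_jar [278.3 208.3] 0.71 [ 0.6414 -0.0838  0.    ]
spice_jar [213.4 250.8] 0.7 [0.7362 0.1158 0.    ]
```

View pics/top0.png

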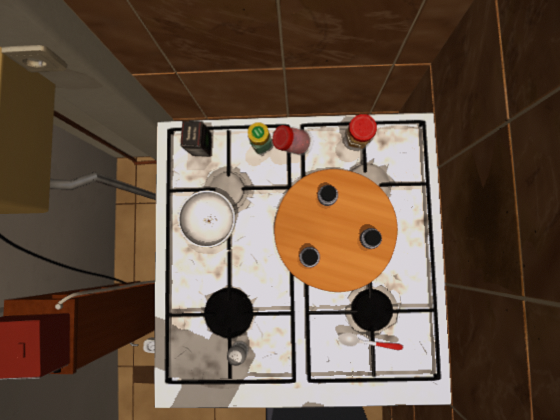

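View pics/side0.png

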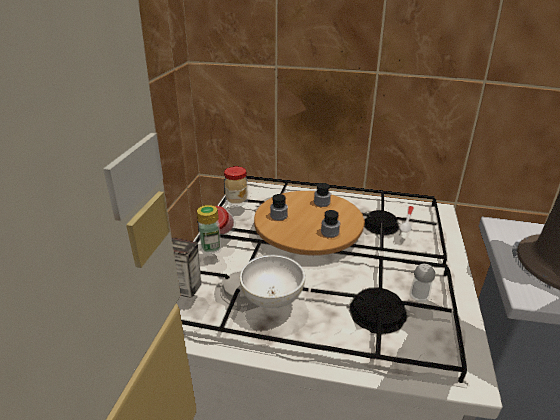

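The top view shows the stoppers' black tops at about (327,194), (371,238) and (310,257). The bowl rim is centred at about (208,218), and the jars stand behind at x≈0.75. The side view agrees. I'll refine the positions using the dark blobs.

```bash
python3 - <<'E'
from h import *
C={n:cams.camera(n) for n in('top','side')}
from scipy import ndimage as nd
for n,pts in(('top',[(327,194),(371,238),(310,257)]),('side',[(279,201),(322,189),(331,217)])):
    im=C[n]['img'].astype(int)
    for p in pts:
        m=np.zeros(im.shape[:2],bool); w=13
        m[p[1]-w:p[1]+w,p[0]-w:p[0]+w]=im[p[1]-w:p[1]+w,p[0]-w:p[0]+w].max(2)<70
        l,_=nd.label(m); sz=np.bincount(l.ravel());sz[0]=0;k=sz.argmax(); ys,xs=np.nonzero(l==k)
        print(n,p,sz[k],(np.ptp(xs)+1,np.ptp(ys)+1),(xs.mean().round(1),ys.mean().round(1)),at_z(C[n],(xs.mean(),ys.mean()),.055).round(4))
c=C['top'];im=c['img']
print('bowl rim',at_z(c,(208,218),.051)); o=at_z(c,(180,218),.051);print(o)
q=np.array([1.,0,0,0])
for P in [(.497,.0144),(.532,-.1),(.6335,-.0213),(.58,.215)]: print(r.inverse_kinematics([*P,.16],[2**-.5,2**-.5,0,0]),r.inverse_kinematics([*P,.16],[0,1,0,0]))
E
```

```text
top (327, 194) 206 (np.int64(16), np.int64(17)) (np.float64(327.7), np.float64(192.8)) [ 0.6289 -0.0204  0.055 ]
top (371, 238) 219 (np.int64(17), np.int64(16)) (np.float64(372.1), np.float64(237.3)) [ 0.5395 -0.1033  0.055 ]
top (310, 257) 208 (np.int64(16), np.int64(16)) (np.float64(309.4), np.float64(256.4)) [0.5055 0.0191 0.055 ]
side (279, 201) 177 (np.int64(13), np.int64(22)) (np.float64(278.7), np.float64(200.3)) [ 0.6286 -0.0297  0.055 ]
side (322, 189) 188 (np.int64(26), np.int64(14)) (np.float64(321.9), np.float64(188.0)) [ 0.5406 -0.111   0.055 ]
side (331, 217) 185 (np.int64(14), np.int64(16)) (np.float64(330.7), np.float64(217.5)) [0.5049 0.0163 0.055 ]
bowl rim [0.58524207 0.2174364  0.051     ]
[0.58657727 0.27368107 0.051     ]
[-5.86346922e-02  2.60812471e-01  2.03166351e+00 -4.44089210e-16
  8.49116676e-01 -5.86346922e-02] [-5.86346922e-02  2.60812471e-01  2.03166351e+00 -4.44089210e-16
  8.49116676e-01 -1.62943102e+00]
[-2.66248198e-01  3.34646520e-01  1.93009808e+00 -4.44089210e-16
  8.76848054e-01 -2.66248198e-01] [-2.66248198e-01  3.34646520e-01  1.93009808e+00 -4.44089210e-16
  8.76848054e-01 -1.83704453e+00]
[-1.02291413e-01  4.86272533e-01  1.70463982e+00 -4.44089210e-16
  9.50680305e-01 -1.02291413e-01] [-1.02291413e-01  4.86272533e-01  1.70463982e+00 -4.44089210e-16
  9.50680305e-01 -1.67308774e+00]
[ 2.84604459e-01  4.61246367e-01  1.74325164e+00 -4.44089210e-16
  9.37094642e-01  2.84604459e-01] [ 2.84604459e-01  4.61246367e-01  1.74325164e+00 -4.44089210e-16
  9.37094642e-01 -1.28619187e+00]
```

```bash
cat >> h.py <<'E'
Q=[2**-.5,2**-.5,0,0]
S=[(.629,-.023),(.540,-.105),(.5052,.018)]
def F(n=4):
    a=[]
    for _ in range(n): a.append(sensors.get_obs()['force'][2]); r.dwell(.01)
    return np.mean(a)
def press(p):
    r.reach([*p,.19],Q); r.move_straight([*p,.146],speed=.1); r.dwell(.15)
    f0=F(8); z=.146; z0=None; log=[]
    while z>.128:
        z-=.0005 if z0 is None else .00075; r.move_straight([*p,z],speed=.03)
        f=F(); zz=sensors.get_obs()['tool_pos'][2]; f-=f0; log.append((round(zz*1e3,2),round(f,2)))
        if z0 is None and abs(f)>1.5: z0=zz+.0002
        if z0 and (z0-zz>.0047 or abs(f)>16): break
    r.dwell(.35); o=sensors.get_obs(); print(p,'z0',z0,'end',o['tool_pos'][2],F(6)-f0,o['force'],o['time_s']); print(log[-14:])
    r.move_straight([*p,.19],speed=.15)
E
python3 - <<'E'
from h import *
hand.set_gripper(0,20); print(sensors.get_obs()['time_s'])
press(S[0])
E
```

```text
1.6667
(0.629, -0.023) z0 0.14044812426809247 end 0.13561431796658108 4.552233987578283 [ 0.5139507  -0.02285436  4.24687992] 10.4167
[(np.float64(143.47), np.float64(0.21)), (np.float64(142.95), np.float64(0.24)), (np.float64(142.46), np.float64(-0.15)), (np.float64(141.95), np.float64(-0.21)), (np.float64(141.49), np.float64(0.2)), (np.float64(140.97), np.float64(0.04)), (np.float64(140.49), np.float64(-0.62)), (np.float64(140.25), np.float64(1.61)), (np.float64(139.61), np.float64(3.13)), (np.float64(138.66), np.float64(3.65)), (np.float64(137.89), np.float64(3.64)), (np.float64(137.1), np.float64(3.8)), (np.float64(136.35), np.float64(4.74)), (np.float64(135.6), np.float64(4.77))]
```

Stopper 1 is springy: 4.6 N at about 4.5 mm. On to the next.

```bash
python3 - <<'E'
from h import *
press(S[1]); press(S[2])
E
```

```text
(0.54, -0.105) z0 0.13791736088730092 end 0.13304010211418615 12.527389357195462 [-3.17041061  1.2224988  11.82732631] 19.775
[(np.float64(139.98), np.float64(0.53)), (np.float64(139.48), np.float64(0.33)), (np.float64(138.95), np.float64(-0.02)), (np.float64(138.47), np.float64(0.43)), (np.float64(137.99), np.float64(0.4)), (np.float64(137.72), np.float64(2.22)), (np.float64(137.11), np.float64(4.38)), (np.float64(136.37), np.float64(5.87)), (np.float64(135.79), np.float64(7.0)), (np.float64(135.25), np.float64(8.12)), (np.float64(134.7), np.float64(8.77)), (np.float64(134.14), np.float64(9.95)), (np.float64(133.57), np.float64(11.12)), (np.float64(133.03), np.float64(12.24))]
(0.5052, 0.018) z0 0.13891355263140936 end 0.13414248580922053 4.818078037780573 [-0.1071153   0.34158043  4.6738261 ] 28.05
[(np.float64(141.96), np.float64(0.15)), (np.float64(141.47), np.float64(-0.01)), (np.float64(140.96), np.float64(0.24)), (np.float64(140.47), np.float64(-0.33)), (np.float64(139.96), np.float64(-0.56)), (np.float64(139.45), np.float64(-0.44)), (np.float64(138.96), np.float64(-0.57)), (np.float64(138.71), np.float64(1.93)), (np.float64(137.96), np.float64(3.24)), (np.float64(137.09), np.float64(3.5)), (np.float64(136.31), np.float64(4.09)), (np.float64(135.57), np.float64(4.23)), (np.float64(134.8), np.float64(4.81)), (np.float64(134.11), np.float64(4.8))]
```

Stopper 2 is the hard one (12.5 N at 4.8 mm). Next I'll grasp it and lift.

```bash
python3 - <<'E'
from h import *
p=S[1]
r.reach([*p,.19],Q)
hand.set_gripper(.075,35)
c=cams.camera('top');print([(d['xy'],d['score'],at_z(c,d['xy'],.016).round(3)) for d in cams.tip_of('stopper_a','top')[:4]])
f0=F();r.move_straight([*p,.091],speed=.1); print(F()-f0)
hand.set_gripper(0,35); o=sensors.get_obs(); print(o['grip_width'],o['grip_force'],o['force'],o['time_s'])
r.move_straight([*p,.2],speed=.12); o=sensors.get_obs(); print(o['grip_width'],o['grip_force'],o['force'],o['time_s'])
c=cams.camera('side');cv2.imwrite('pics/g.png',c['img'][:,:,::-1])
E
```

```text
[([325.4, 196.4], 0.92, array([ 0.627, -0.018,  0.016])), ([367.9, 240.4], 0.71, array([ 0.535, -0.101,  0.016])), ([311.1, 259.3], 0.62, array([0.5  , 0.015, 0.016])), ([326.9, 195.8], 0.55, array([ 0.628, -0.021,  0.016]))]
0.21803103446403613
0.03782546032350502 35.78460888405971 [-0.49490043 -0.24131812  4.40383357] 31.625
0.0379465714116304 35.30879983194609 [-0.19315383 -0.19184308 -1.86974925] 32.6833
```

View pics/g.png

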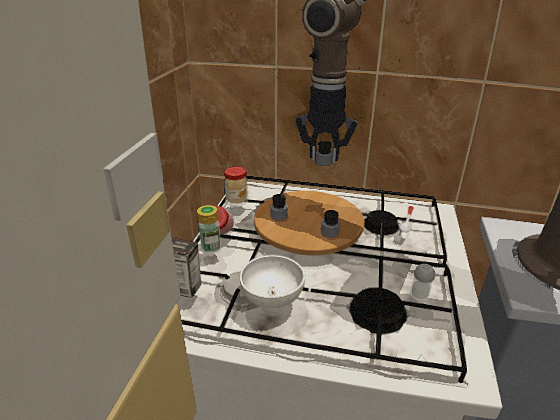

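The stopper is held upright in the fingers at (324,153), and the other two still stand at (279,207) and (331,224). The bowl is at (272,281). Now I'll place it.

```bash
python3 - <<'E'
from h import *
b=(.585,.2165)
r.reach([*b,.2],Q); r.move_straight([*b,.112],speed=.1); r.dwell(.1); print(sensors.get_obs()['force'])
hand.set_gripper(.050,35); r.dwell(.2); print(sensors.get_obs()['force'],sensors.get_obs()['grip_width'])
r.move_straight([*b,.22],speed=.1)
r.reach([.4,.1,.3],Q); r.dwell(.5)
print(sensors.get_obs()['time_s'])
a,c=[cams.camera(n)['img'][90:370,130:450,::-1] for n in('top','side')]
cv2.imwrite('pics/e.png',np.hstack([a,c]))
E
```

```text
[-0.00245747 -0.16989919 -0.77375432]
[-0.21046118 -0.95124854 -0.99950813] 0.05003158169564553
38.2333
```

View pics/e.png

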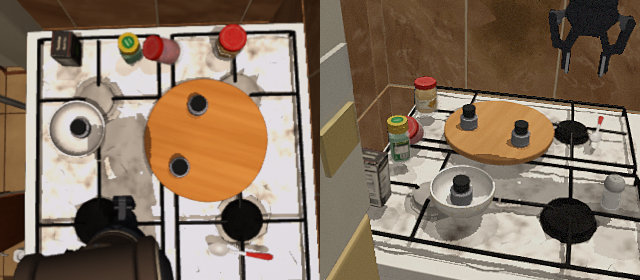

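The composite picture shows the stopper upright near the middle of the bowl, at (80,127) in the top half. The other two stand on the board at (198,103) and (179,166), and the jars haven't moved.

```bash
python3 -c "
from h import *
print(order.hand_in())"
```

```text
the job is handed in; nothing more can be done
None
```

I handed the job in: the hard stopper (12.5 N at about 5 mm, against 4.6 N and 4.8 N for the other two) is upright in the white bowl, and the last picture shows the springy two still standing and the jars unmoved; no verdict came back.

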